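# Weigh the turned mallet from the driftwood display

### The job

Lift the turned wooden mallet (the round one with the thick head) off its hook on the driftwood stand and set it down gently, upright on its head, wholly on the scale's round pan; let go of it, then press the large round key on the scale's panel right down and leave the key free again. Keep the other two hanging pieces on their hooks and do not disturb the other things on the table.

Things in the scene. Friction and masses are not known exactly. Their poses are not given: they have to be found in the camera images.
- stand: Fixed display stand: driftwood bough 70 mm thick, underside 415 mm up, right over three hooks, so a gripper pointing straight down does not fit; come leaning from the stand's -x side (front, facing the robot). Legs at y +-215 to 232, x +20 to +85 mm; base slab 20 mm high, x -10 to 120, y +-260 mm. Origin: on the table below the middle hook; x away from the front, y along the bough, z up.
- hook0 (a point): Seat (lowest point, wire centre, 325 mm up) of the J-shaped wire hook at stand x = 0, y = -110 mm. Wire 6 mm thick; it comes down from the bough 12 mm behind the seat (stand +x); its upturned tip is 16 mm in front (-x) and 19 mm above the seat. Each hook carries one piece; which one varies.
- hook1 (a point): Seat of the middle hook (stand y = 0), otherwise like hook0.
- hook2 (a point): Seat of the hook at stand y = +110 mm, otherwise like hook0.
- mallet: Turned mallet, 258 mm tall, 0.2 to 0.4 kg, hanging head down. Origin: centre of the head's flat underside, z up. Head 62 mm diameter, z 0-70 mm; round handle 21 mm diameter, z 70-206. Stands steadily on its head.
- mallet_loop (a point): Centre of the mallet's wire loop (mallet z 231 mm); opening 22 mm wide, 43 mm high, in the mallet's y-z plane; wire 6 mm. The top of the loop rests on a hook seat, the hook passing through along x. To free it, raise the mallet 20 to 35 mm, then draw it to the stand's front (-x) by 40 mm or more at that height.
- paddle: Flat wooden paddle hanging on another hook, not to be taken: blade 56 mm wide (y), 10 mm thick (x), 95 mm high, handle 20 by 10 mm, same wire loop, 260 mm tall. Origin: centre of its lower edge. It must stay on its hook (swinging a little is fine).
- pin: Plain round wooden rolling pin without a head, 27 mm diameter, 181 mm long, same wire loop, hanging on the third hook, not to be taken. Origin: centre of its lower end. It must stay on its hook (swinging a little is fine).
- scale: Fixed bench scale, moved and turned between runs: cream housing 310 mm (x) by 210 mm (y), top 55 mm above the table. Origin: on the table under the housing's centre. A dark panel with the key lies at its -x end (towards the robot), the round steel pan at +x.
- pan (a point): Centre of the pan's upper face, 75 mm above the table: flat fixed steel disc, 200 mm diameter. Axes as the scale.
- key_top (a point): Top centre of the large round grey key (28 mm diameter), the only moving key, on a black housing at scale x = -108, y = -50 mm. It is pressed straight down.
- key (a joint): Travel of the key (m): 0 free, 0.006 fully down, takes 5 N; springs back when let go.
- bowl: Bystander: dark round bowl, 90 mm wide, 58 mm high. Origin: centre of its underside.
- tape: Bystander: grey tape measure, 62 x 58 x 35 mm. Origin: centre of its underside.
- wax: Bystander: round metal tin, 68 mm wide, 45 mm high. Origin: centre of its underside.
- marker: Bystander: black marker pen lying down, 130 mm long, 14 mm thick. Origin: at its underside, mid-length.
- gourd: Bystander: small standing bottle gourd, 72 mm wide, 122 mm high. Origin: centre of its underside.

How it is judged:
On the way, in this order (a step that is already met when the one before it is completed fails the run):
1. the mallet is off its hook and carried in the gripper (distance of mallet from where it was at the start of the episode above 0.08 m and contact force between the fingers and mallet above 0.5 N and height (world z) of mallet above 0.05 m), for 0.2 s.
2. the mallet stands upright on the pan, let go (horizontal distance between mallet and pan below 0.07 m and z of mallet in the frame of pan between -0.006 and 0.006 m and angle between mallet's own z axis and vertical below 0.12 rad and contact force between the fingers and mallet below 0.1 N and linear speed of mallet below 0.03 m/s), for 0.3 s.
3. the key is pressed down while the mallet stands on the pan (horizontal distance between mallet and pan below 0.07 m and z of mallet in the frame of pan between -0.006 and 0.006 m and angle between mallet's own z axis and vertical below 0.12 rad and value of joint key above 0.0045 m), for 0.05 s.
At the end, for the whole second after the job is handed in: Mallet at rest on the pan, upright within 7 degrees, axis within 70 mm of the pan centre; the key was pressed (4.5 mm or more) with it standing there and is free again; paddle and pin still on their hooks; all other things within 40 mm of their start (horizontal distance between mallet and pan below 0.07 m and z of mallet in the frame of pan between -0.006 and 0.006 m and angle between mallet's own z axis and vertical below 0.12 rad and linear speed of mallet below 0.02 m/s and value of joint key below 0.0015 m and distance of each of paddle, pin, bowl, tape, wax, marker, gourd from where it was at the start of the episode below 0.04 m); the robot touches nothing.
It fails at once if the mallet falls free or is thrown (faster than 0.6 m/s, not held) (contact force between the fingers and mallet below 0.1 N and linear speed of mallet above 0.6 m/s).
It fails at once if the mallet is banged down on the scale (over 60 N) (contact force between mallet and scale above 60 N).
It fails at once if the paddle or the pin is knocked off its hook (distance of any of paddle, pin from where it was at the start of the episode above 0.09 m).
It fails at once if a bystander is knocked about (moved over 50 mm) (distance of any of bowl, tape, wax, marker, gourd from where it was at the start of the episode above 0.05 m).
It also fails if it takes over 64 s, if anything falls off the work surface, if the arm or the gripper's body presses on something with over 40 N, if the wrist force passes 120 N, or if a joint passes its speed limit or range.

### The arm

A 6-joint arm with a two-finger parallel gripper is mounted at the origin on the work surface. World frame = base frame: x ahead of the robot, y to its left, z up, the work surface at z = 0. Lengths are in m, angles in rad, forces in N, time in s.
With the tool pointing down it reaches from about 0.375 to 0.9 m from the base axis. Payload 3.1 kg.
Tool frame: the origin (TCP) lies on the centre line of the jaws, within the pads' length; the fingertips stand 19 mm ahead of it and the grasp point (between the pads) is the TCP (env.tcp_to_tips is the distance from the TCP to the fingertips, in m); y points along the fingers, x is the direction in which the jaws open and shut, and the axes are right-handed (so a half turn about y gives the same grasp; the last joint's range is limited). The gripper opens to 87 mm and grips with 3 to 60 N. Pads are 19 mm wide; open, the fingers measure 117 mm over their backs; the gripper's body (75 mm by 190 mm) begins 51 mm behind the grasp point.
Start: joints at [-1.504, 0.527, 1.433, -0, 1.181, -0.178], TCP at [0.152, -0.606, 0.242] pointing down, gripper open.
Joint ranges: [-3.08, 3.08], [-0.75, 2.2], [0.22, 2.44], [-1.43, 4.57], [0, 2.65], [-2.85, 2.85]. Speed limits (rad/s): [2.79, 2.79, 3.14, 3.14, 3.14, 3.14].

### API

Orientations are given as a 3x3 rotation matrix whose columns are the frame's x, y, z axes.
In Python, from cell import env gives the robot as it stands. The module is installed in compiled form; this text tells all that it offers.
- The arm moves only by the shell command python3 -m pendant 'ROWS'. ROWS is JSON, a list of rows, each an object with "turn": the turn, a rotation vector about the tool's x, y, z in rad, a list of three; "offset": the shift along the tool's x, y, z in mm, a list of three; "gripper": the opening, from 0 (shut) to 1 (fully open). In form: [{"turn": [rx, ry, rz], "offset": [x, y, z], "gripper": gripper}, ...]. A call has 1 to 10 rows; each row shifts and turns the commanded pose from where the row before left it, along the tool's axes as they then stand; what a row does not reach is not made up. A row lasts 1/8 s, in which the tool goes at most 62.5 mm and 10.7 degrees, less where a joint would pass 70% of its speed; a pose out of reach is approached as far as the arm can. A call is refused whole if a number of a shift passes 62.5 or a number of a turn 0.188, either way. A call with a gripper value outside its range is refused whole. The fingers move at their own pace and stop on an object; the grip force is fixed at half the most. Time passes only in rows, so rows that do not move let the fingers close. It gives the time, the measured TCP pose, the force and the opening at its end, in the units of the state.
- env.sense(): the state, without advancing time (a new reading comes with each control period).
- env.capture(name): name is "scene" or "top"; returns (picture, depth): 384x512x3 uint8, blue, green, red; 384x512 float32, m along the optical axis (not along the pixel's ray), 0 where there is no reading.
- env.camera_info(name): a dict with "vfov" (degrees; the focal length in pixels is half the picture's height over the tangent of half this angle, whatever the lens; pixels are square), "cx", "cy" (the principal point, pixels), "dist" ([k1, k2, p1, p2, k3] as OpenCV has them; the pictures are not rectified), "camera_from_world" (4x4, takes a point from world to camera coordinates). Camera axes: x right, y down, z forward; pixel columns grow to the right and rows downward; lengths in m; the calibration is good to about 2 mm. A picture is of the moment at which its call begins. camera_info takes no time and is no camera call.
- env.job_done(): hands the job in, once; it reports no verdict.
Trained networks look in the newest picture that a camera, given by its name, has taken for a name from the list of things; names that differ only in an ending like _2 or _b are one class to them, and where a whole thing is asked for, a point or a joint stands for the part that bears it (a point fixed in the world has none). Each returns a list of dicts, best first, with "conf" (0 to 1); they miss things now and then, are a little off and sometimes report something else, mostly with a low value. They report only what shows in the picture. A call takes as long as a camera call.
- env.find_in(camera, query): "extent" ([left, top, right, bottom] in pixels, round what is visible of it).
- env.masks_of(camera, query): "region" (384x512 bool, what is visible of it) and "extent" ([left, top, right, bottom] in pixels, round what is visible of it).
The state is a dict: "t": time; "joint_positions": joint angles; "joint_velocities": joint speeds; "tau": joint torques, N m; "ee_pos": TCP position; "tcp_rot": TCP orientation; "force": force on the tool from outside, world axes, zero at the start; "wrist_torque": the same for the moment, N m; "gripper_width": finger opening in m.
Only numpy, scipy, OpenCV 4.12 (cv2) and the standard library are available. Lean on these libraries where they do the work, as an engineer would, in place of code of your own. Each camera call takes 0.05 s, during which the arm holds its last target.

## Working session

There is one attempt and no reset: what is moved stays moved. The work goes in short steps, Python scripts to look and compute and a shell command to move; the robot and the scene stay as the last step left them, time stands still between calls to the robot, and variables do not carry over. Pictures are saved under pics/ and viewed, and the job is handed in when it is done.

```bash
mkdir -p pics; cat > h.py <<'E'
import numpy as np, cv2
from cell import env
def cap(n,f):
    p,d=env.capture(n); cv2.imwrite('pics/'+f,p); return p,d
def cam(n):
    i=env.camera_info(n); f=192/np.tan(np.radians(i['vfov'])/2)
    K=np.array([[f,0,i['cx']],[0,f,i['cy']],[0,0,1]]); return K,np.array(i['dist'],float),np.array(i['camera_from_world'])
def pts(n,d,uv):
    K,D,T=cam(n); uv=np.asarray(uv,float).reshape(-1,2)
    r=cv2.undistortPoints(uv.reshape(-1,1,2),K,D).reshape(-1,2)
    z=d[uv[:,1].astype(int),uv[:,0].astype(int)].astype(float)
    P=np.c_[r*z[:,None],z]; ok=z>0
    W=(P-T[:3,3])@T[:3,:3]
    return W[ok]
def maskpts(n,d,m):
    v,u=np.nonzero(m); return pts(n,d,np.c_[u,v])
def proj(n,P):
    K,D,T=cam(n); r,_=cv2.Rodrigues(T[:3,:3])
    return cv2.projectPoints(np.asarray(P,float).reshape(-1,1,3),r,T[:3,3],K,D)[0].reshape(-1,2)
E
python3 - <<'E'
from h import *
np.set_printoptions(precision=3,suppress=True)
for n in ['scene','top']:
    p,d=cap(n,n+'0.png'); np.save(n+'0.npy',d)
    T=cam(n)[2]; print(n,env.camera_info(n)['vfov'],-T[:3,:3].T@T[:3,3], T[2,:3])
    for q in ['mallet','paddle','pin','scale','pan','key_top','stand','bowl','tape','wax','marker','gourd']:
        for r in env.masks_of(n,q)[:2]:
            P=maskpts(n,d,r['region'])
            if len(P): print(n,q,round(r['conf'],2),np.round(r['extent']),len(P),np.median(P,0),np.percentile(P,2,0),np.percentile(P,98,0))
            np.save(f'm_{n}_{q}.npy',r['region']) if r is not None else 0
            
s=env.sense();print(s['t'],s['ee_pos'],s['tcp_rot'],s['gripper_width'])
E
```

```text
scene 43.00584683797796 [0.302 0.366 1.428] [ 0.13  -0.276 -0.952]
scene mallet 0.87 [186. 184. 211. 219.] 543 [0.581 0.109 0.146] [0.559 0.081 0.088] [0.611 0.131 0.33 ]
scene paddle 0.87 [144. 258. 170. 292.] 409 [0.585 0.32  0.169] [0.583 0.294 0.02 ] [0.662 0.346 0.335]
scene pin 0.68 [166. 220. 185. 248.] 273 [0.581 0.215 0.245] [0.575 0.198 0.103] [0.597 0.225 0.334]
scene scale 0.89 [211.  96. 326. 186.] 6683 [ 0.501 -0.195  0.063] [ 0.356 -0.31   0.026] [ 0.65  -0.102  0.081]
scene pan 0.95 [215.  92. 328. 186.] 6556 [ 0.499 -0.195  0.064] [ 0.357 -0.309  0.033] [ 0.649 -0.103  0.081]
scene key_top 0.59 [304. 126. 317. 136.] 75 [ 0.401 -0.267  0.075] [ 0.388 -0.284  0.065] [ 0.414 -0.256  0.084]
scene stand 0.65 [ 56.  95. 226. 357.] 14458 [0.602 0.251 0.477] [ 0.567 -0.042  0.016] [0.676 0.52  0.517]
scene bowl 0.8 [227. 223. 261. 250.] 710 [0.445 0.104 0.024] [0.402 0.072 0.004] [0.481 0.147 0.061]
scene tape 0.97 [246. 197. 268. 220.] 413 [0.444 0.013 0.033] [ 0.412 -0.02   0.006] [0.477 0.041 0.04 ]
scene wax 0.77 [218. 271. 243. 294.] 433 [0.42  0.243 0.045] [0.392 0.212
[... 1602 characters left out ...]
 374 [0.447 0.008 0.032] [ 0.417 -0.021  0.008] [0.48  0.036 0.037]
top tape 0.96 [234. 189. 256. 214.] 389 [0.447 0.007 0.032] [ 0.416 -0.024  0.005] [0.477 0.037 0.037]
top tape 0.43 [111. 206. 139. 234.] 540 [0.408 0.36  0.054] [ 0.371  0.339 -0.001] [0.439 0.396 0.113]
top wax 0.68 [157. 200. 182. 221.] 449 [0.426 0.234 0.043] [ 0.395  0.206 -0.001] [0.456 0.266 0.048]
top gourd 0.68 [113. 207. 138. 230.] 508 [0.409 0.359 0.055] [0.374 0.339 0.029] [0.439 0.389 0.114]
top gourd 0.2 [  3.  87. 294. 163.] 14508 [0.6   0.192 0.478] [ 0.569 -0.054  0.016] [0.651 0.432 0.523]
1.3 [ 0.152 -0.606  0.242] [[ 0.243 -0.     0.97 ]
 [-0.97  -0.     0.243]
 [ 0.    -1.    -0.   ]] 0.0868893295832726
```

View pictures.

View pics/scene0.png

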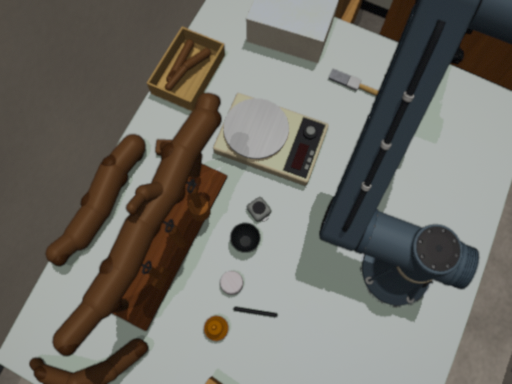

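View pics/top0.png

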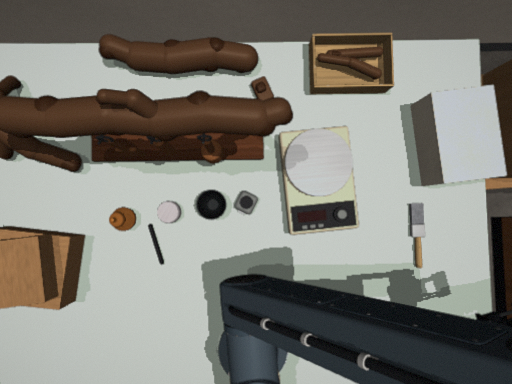

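```bash
python3 - <<'E'
from h import *
np.set_printoptions(precision=4,suppress=True)
from scipy.optimize import least_squares
for n in ['scene','top']:
    d=np.load(n+'0.npy')
    # mallet
    P=maskpts(n,d,np.load(f'm_{n}_mallet.npy')) if n=='scene' else None
    v,u=np.mgrid[0:384,0:512]; A=pts(n,d,np.c_[u.ravel(),v.ravel()])
    for lab,zl,zh,r in [('head',.08,.14,.031),('handle',.16,.275,.0105)]:
        Q=A[(np.abs(A[:,0]-.585)<.06)&(np.abs(A[:,1]-.105)<.05)&(A[:,2]>zl)&(A[:,2]<zh)]
        if len(Q)<10: print(n,lab,len(Q));continue
        f=least_squares(lambda c:np.hypot(Q[:,0]-c[0],Q[:,1]-c[1])-r,[.59,.105],loss='soft_l1',f_scale=.003)
        print(n,lab,len(Q),f.x,'rms',np.sqrt(np.mean(f.fun**2)),Q.min(0),Q.max(0))
    # pan plane
    Q=A[(np.abs(A[:,2]-.075)<.004)&(A[:,0]>.3)&(A[:,0]<.75)&(A[:,1]<-.05)&(A[:,1]>-.36)&(A[:,0]>.45)]
    (c,r)=cv2.minEnclosingCircle((Q[:,:2]*1000).astype(np.float32)); print(n,'pan',len(Q),np.array(c)/1000,r, Q.mean(0),2*np.sqrt(np.var(Q[:,0])),2*np.sqrt(np.var(Q[:,1])))
    H=A[(A[:,2]>.045)&(A[:,2]<.09)&(A[:,0]>.3)&(A[:,0]<.75)&(A[:,1]<-.05)&(A[:,1]>-.36)]
    print(n,'housing',cv2.minAreaRect((H[:,:2]*1000).astype(np.float32)))
    S=A[(np.abs(A[:,2]-.02)<.006)&(A[:,0]>.5)&(A[:,0]<.72)&(A[:,1]<.55)&(A[:,1]>-.1)]
    # front edge: min x per y bin
    b=np.arange(-.05,.50,.02); E=[(y+.01,np.percentile(S[(S[:,1]>=y)&(S[:,1]<y+.02),0],3)) for y in b if ((S[:,1]>=y)&(S[:,1]<y+.02)).sum()>8]
    E=np.array(E); print(n,'front edge',E.round(3).tolist(), 'ymin/max',S[:,1].min(),S[:,1].max())
    # hook pts
    B=A[(A[:,2]>.44)&(A[:,0]>.4)&(A[:,0]<.8)&(A[:,1]<.3)&(A[:,1]>-.1)]
    print('bough',B.min(0),B.max(0))
    K=A[(A[:,2]>.30)&(A[:,2]<.4)&(A[:,0]>.5)&(A[:,0]<.63)&(A[:,1]<.4)&(A[:,1]>.05)]
    for y in (.1,.21,.32):
        k=K[np.abs(K[:,1]-y)<.04]; print('hookpts',y,len(k),k.mean(0) if len(k) else '')
E
python3 -c "
import cv2
for n,(x,y,w,h) in {'scene':(100,90,250,230),'top':(80,90,300,160)}.items():
    p=cv2.imread(f'pics/{n}0.png')[y:y+h,x:x+w]; cv2.imwrite(f'pics/{n}0z.png',cv2.resize(p,None,fx=2.5,fy=2.5,interpolation=cv2.INTER_CUBIC))"
```

```text
scene head 150 [0.5893 0.0997] rms 0.002205218902890644 [0.5574 0.078  0.081 ] [0.615  0.1323 0.1399]
scene handle 103 [0.5884 0.1006] rms 0.000582797602334843 [0.5773 0.0925 0.1601] [0.5937 0.1122 0.2749]
scene pan 2541 [ 0.5565 -0.2069] 100.95868682861328 [ 0.5557 -0.2048  0.0752] 0.10009097020064579 0.1000145581525292
scene housing ((506.00396728515625, -210.26739501953125), (310.6391296386719, 213.0865020751953), 4.17299222946167)
scene front edge [[-0.04, 0.579], [-0.02, 0.58], [-0.0, 0.579], [0.02, 0.579], [0.04, 0.578], [0.06, 0.579], [0.08, 0.646], [0.1, 0.635], [0.12, 0.581], [0.14, 0.581], [0.16, 0.581], [0.18, 0.58], [0.2, 0.581], [0.22, 0.581], [0.24, 0.581], [0.26, 0.581], [0.28, 0.58], [0.3, 0.579], [0.32, 0.579], [0.34, 0.582], [0.36, 0.582], [0.38, 0.582], [0.4, 0.584], [0.42, 0.582], [0.44, 0.58], [0.46, 0.582]] ymin/max -0.09989169686476355 0.4694901709038089
bough [ 0.557  -0.0778  0.4408] [0.6407 0.3    0.5414]
hookpts 0.1 62 [0.5851 0.1025 0.3289]
hookpts 0.21 61 [0.5863 0.211  0.3297]
hookpts 0.32 77 [0.5875 0.3201 0.3278]
top head 107 [0.5927 0.1005] rms 0.0023
[... 317 characters left out ...]
.7440643310547), (309.68695068359375, 210.3620147705078), 4.275667190551758)
top front edge [[-0.04, 0.581], [-0.02, 0.583], [-0.0, 0.582], [0.02, 0.583], [0.04, 0.582], [0.06, 0.583], [0.08, 0.586], [0.1, 0.639], [0.12, 0.657], [0.14, 0.582], [0.16, 0.583], [0.18, 0.583], [0.2, 0.583], [0.22, 0.583], [0.24, 0.583], [0.26, 0.584], [0.28, 0.584], [0.3, 0.585], [0.32, 0.585], [0.34, 0.583], [0.36, 0.583], [0.38, 0.584], [0.4, 0.584], [0.42, 0.584], [0.44, 0.585], [0.46, 0.585]] ymin/max -0.09948538809399952 0.4938553318822906
bough [ 0.5597 -0.0801  0.4405] [0.6449 0.3    0.5381]
hookpts 0.1 72 [0.5878 0.0989 0.3273]
hookpts 0.21 42 [0.5854 0.2133 0.3297]
hookpts 0.32 78 [0.5889 0.3151 0.3276]
```

View pics/scene0z.png

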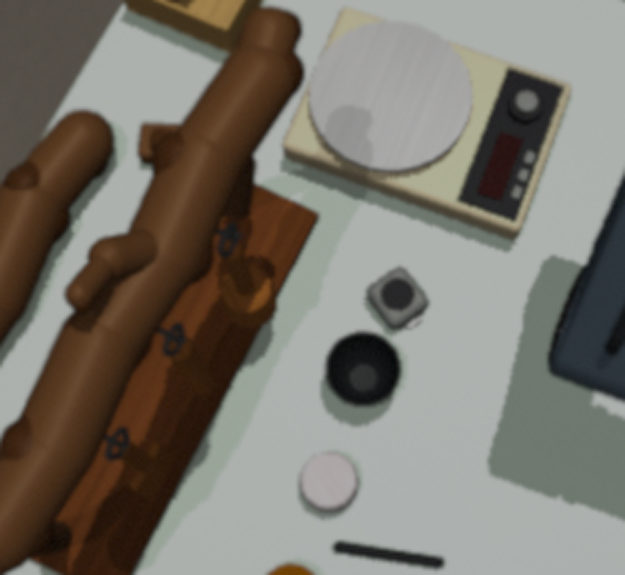

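View pics/top0z.png

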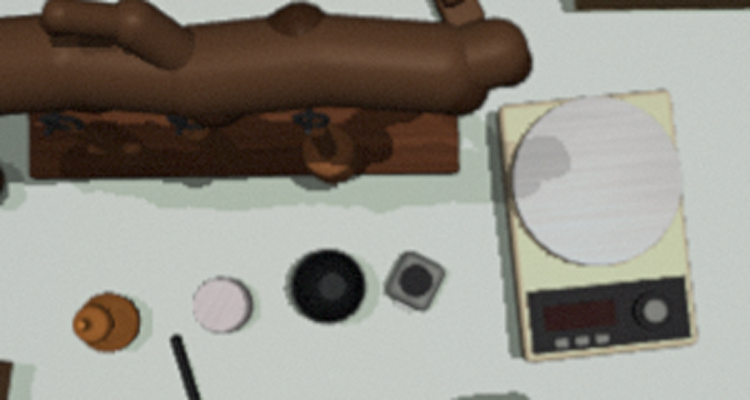

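```bash
python3 -m pendant '[{"turn":[0,0.123,0],"offset":[0,-10,0],"gripper":1},{"turn":[0,0.1225,0],"offset":[0,-10,0],"gripper":1},{"turn":[0,0,0],"offset":[-35,-3,18],"gripper":1},{"turn":[0,0,0],"offset":[-35,-3,18],"gripper":1},{"turn":[0,0,0],"offset":[-35,-3,18],"gripper":1},{"turn":[0,0,0],"offset":[-35,-3,18],"gripper":1},{"turn":[0,0,0],"offset":[-35,-3,18],"gripper":1},{"turn":[0,0,0],"offset":[-35,-3,18],"gripper":1},{"turn":[0,0,0],"offset":[-35,-3,18],"gripper":1},{"turn":[0,0,0],"offset":[-35,-3,18],"gripper":1}]'
```

```text
t: 2.55
ee_pos: [0.2965, -0.3251, 0.2859]
tcp_rot: [[-0.0, 0.0, 1.0], [-1.0, -0.001, -0.0], [0.001, -1.0, 0.0]]
force: [0.2, -0.3, -0.2]
gripper_width: 0.087
```

```bash
python3 -m pendant '[{"turn":[0,0,0],"offset":[-42.5,0,19],"gripper":1},{"turn":[0,0,0],"offset":[-42.5,0,19],"gripper":1},{"turn":[0,0,0],"offset":[-42.5,0,19],"gripper":1},{"turn":[0,0,0],"offset":[-42.5,0,19],"gripper":1},{"turn":[0,0,0],"offset":[-42.5,0,19],"gripper":1},{"turn":[0,0,0],"offset":[-42.5,0,19],"gripper":1},{"turn":[0,0,0],"offset":[-42.5,0,19],"gripper":1},{"turn":[0,0,0],"offset":[-42.5,0,19],"gripper":1},{"turn":[0,0,0],"offset":[-42.5,0,19],"gripper":1},{"turn":[0,0,0],"offset":[-42.5,0,19],"gripper":1}]'
python3 -m pendant '[{"turn":[0.16,0,0],"offset":[0,0,0],"gripper":1},{"turn":[0.16,0,0],"offset":[0,0,0],"gripper":1},{"turn":[0.16,0,0],"offset":[0,0,0],"gripper":1},{"turn":[0.16,0,0],"offset":[0,0,0],"gripper":1},{"turn":[0.16,0,0],"offset":[0,0,0],"gripper":1},{"turn":[0,0,0],"offset":[0,0,0],"gripper":1}]'
python3 - <<'E'
from h import *
s=env.sense();print(s['t'],s['ee_pos'],s['joint_positions'])
p,d=cap('scene','s1.png');cap('top','t1.png')
E
```

```text
t: 3.8
ee_pos: [0.4865, 0.1004, 0.2858]
tcp_rot: [[0.001, 0.001, 1.0], [-1.0, -0.0, 0.001], [0.0, -1.0, 0.001]]
force: [-0.1, -0.8, -0.3]
gripper_width: 0.0872
t: 4.55
ee_pos: [0.4847, 0.1049, 0.2944]
tcp_rot: [[-0.006, 0.704, 0.71], [-1.0, -0.009, 0.0], [0.006, -0.71, 0.704]]
force: [0.1, 0.2, 0.4]
gripper_width: 0.087
4.55 [0.48474902 0.10491624 0.29441274] [-1.29207159e-02  1.46912002e-01  2.21132018e+00  2.74026550e-01
  2.20092651e-03  1.28753997e+00]
```

View pics/s1.png

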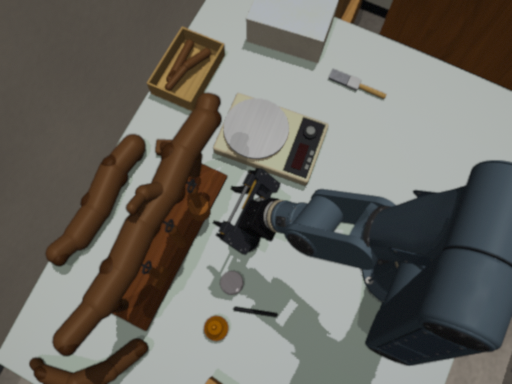

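```bash
python3 -m pendant '[{"turn":[0,0,0],"offset":[0,14,14],"gripper":1},{"turn":[0,0,0],"offset":[0,7,7],"gripper":1},{"turn":[0,0,0],"offset":[0,0,0],"gripper":1}]'
python3 - <<'E'
from h import *
s=env.sense();print(s['t'],s['ee_pos'],np.round(s['joint_positions'],4));print(s['tcp_rot'])
E
```

```text
t: 5.03
ee_pos: [0.5188, 0.1039, 0.2969]
tcp_rot: [[-0.007, 0.709, 0.705], [-1.0, -0.01, -0.0], [0.007, -0.705, 0.709]]
force: [0.1, 0.3, -0.1]
gripper_width: 0.0866
5.025 [0.51875881 0.1039327  0.29686468] [-0.0136  0.1877  2.1457 -0.004   0.0197  1.5656]
[[-7.16169818e-03  7.09249326e-01  7.04921346e-01]
 [-9.99952645e-01 -9.72461675e-03 -3.74766850e-04]
 [ 6.58928679e-03 -7.04890648e-01  7.09285384e-01]]
```

```bash
python3 -m pendant '[{"turn":[-0.09,0,0],"offset":[0,0,0],"gripper":1},{"turn":[-0.09,0,0],"offset":[0,0,0],"gripper":1},{"turn":[0,0,0],"offset":[0,0,0],"gripper":1},{"turn":[0,0,0],"offset":[0,0,0],"gripper":1}]'
python3 - <<'E'
from h import *
s=env.sense();print(s['t'],s['ee_pos'],np.round(s['joint_positions'],4));print(s['tcp_rot'])
E
```

```text
t: 5.52
ee_pos: [0.516, 0.1043, 0.2953]
tcp_rot: [[-0.006, 0.569, 0.822], [-1.0, -0.009, -0.002], [0.006, -0.822, 0.569]]
force: [0.0, -0.1, 0.3]
gripper_width: 0.0869
5.525 [0.51599142 0.10433049 0.29534903] [-0.0117  0.1739  2.0248 -0.0066  0.3375  1.569 ]
[[-0.00635576  0.56904358  0.8222828 ]
 [-0.99995947 -0.00886003 -0.00159769]
 [ 0.0063763  -0.82225963  0.56907683]]
```

```bash
python3 -m pendant '[{"turn":[0,0,0],"offset":[4.3,0,6.8],"gripper":1},{"turn":[0,0,0],"offset":[0,18,0],"gripper":1},{"turn":[0,0,0],"offset":[0,18,0],"gripper":1},{"turn":[0,0,0],"offset":[0,18,0],"gripper":1},{"turn":[0,0,0],"offset":[0,18,0],"gripper":1},{"turn":[0,0,0],"offset":[0,18,0],"gripper":1},{"turn":[0,0,0],"offset":[0,12,0],"gripper":1},{"turn":[0,0,0],"offset":[0,0,0],"gripper":1}]'
python3 - <<'E'
from h import *
s=env.sense();print(s['t'],s['ee_pos'],np.round(s['joint_positions'],4))
p,d=cap('scene','s2.png');p,d=cap('top','t2.png')
a=cv2.imread('pics/s2.png')[150:300,150:350];b=cv2.imread('pics/t2.png')[100:250,130:330]
cv2.imwrite('pics/st2.png',cv2.resize(np.hstack([a,b]),None,fx=2,fy=2,interpolation=cv2.INTER_CUBIC))
E
```

```text
t: 6.52
ee_pos: [0.5806, 0.0987, 0.2152]
tcp_rot: [[-0.007, 0.568, 0.823], [-1.0, -0.009, -0.002], [0.007, -0.823, 0.568]]
force: [-0.6, -0.1, -0.0]
gripper_width: 0.0871
6.525 [0.58056171 0.09871622 0.21520761] [-0.023   0.4039  1.9857  0.0248  0.1476  1.5292]
```

View pics/st2.png

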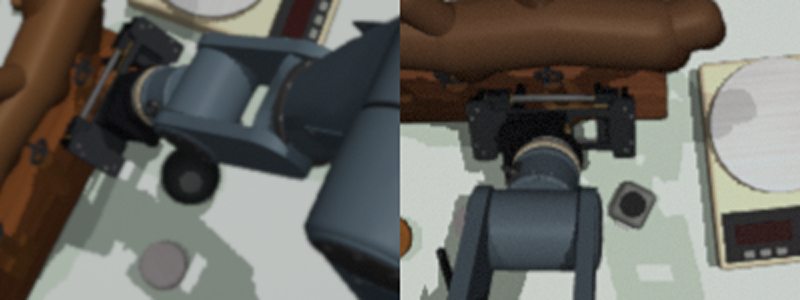

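```bash
python3 -m pendant '[{"turn":[0,0,0],"offset":[0,8,0],"gripper":1},{"turn":[0,0,0],"offset":[0,8,0],"gripper":1},{"turn":[0,0,0],"offset":[0,0,0],"gripper":1}]'
python3 - <<'E'
from h import *
s=env.sense();print(s['t'],s['ee_pos'],np.round(s['joint_positions'],4))
E
```

```text
t: 7.0
ee_pos: [0.5898, 0.0988, 0.2024]
tcp_rot: [[-0.007, 0.569, 0.822], [-1.0, -0.009, -0.002], [0.007, -0.822, 0.569]]
force: [-0.4, -0.2, 0.6]
gripper_width: 0.0869
7.0 [0.58984731 0.09879224 0.20236605] [-0.0224  0.4385  1.9768  0.029   0.121   1.5251]
```

Now close.

```bash
python3 -m pendant '[{"turn":[0,0,0],"offset":[0,0,0],"gripper":0.5},{"turn":[0,0,0],"offset":[0,0,0],"gripper":0.2},{"turn":[0,0,0],"offset":[0,0,0],"gripper":0},{"turn":[0,0,0],"offset":[0,0,0],"gripper":0},{"turn":[0,0,0],"offset":[0,0,0],"gripper":0},{"turn":[0,0,0],"offset":[0,0,0],"gripper":0}]'
```

```text
t: 7.75
ee_pos: [0.5897, 0.0988, 0.203]
tcp_rot: [[-0.007, 0.57, 0.822], [-1.0, -0.009, -0.002], [0.007, -0.822, 0.57]]
force: [0.7, 0.7, 0.3]
gripper_width: 0.0351
```

```bash
python3 -m pendant '[{"turn":[0,0,0],"offset":[0,0,0],"gripper":0},{"turn":[0,0,0],"offset":[0,0,0],"gripper":0},{"turn":[0,0,0],"offset":[0,0,0],"gripper":0},{"turn":[0,0,0],"offset":[0,0,0],"gripper":0}]'
```

```text
t: 8.25
ee_pos: [0.5896, 0.0988, 0.2029]
tcp_rot: [[-0.006, 0.569, 0.822], [-1.0, -0.009, -0.001], [0.007, -0.822, 0.569]]
force: [-0.1, 1.0, -0.1]
gripper_width: 0.0202
```

```bash
python3 -m pendant '[{"turn":[0,0,0],"offset":[0,-5.8,4],"gripper":0},{"turn":[0,0,0],"offset":[0,-5.8,4],"gripper":0},{"turn":[0,0,0],"offset":[0,-5.8,4],"gripper":0},{"turn":[0,0,0],"offset":[0,-5.8,4],"gripper":0},{"turn":[0,0,0],"offset":[0,0,0],"gripper":0}]'
python3 - <<'E'
from h import *
s=env.sense();print(s['t'],s['ee_pos'],np.round(s['joint_positions'],4))
p,d=cap('scene','s3.png');p,d=cap('top','t3.png')
a=cv2.imread('pics/s3.png')[150:300,150:350];b=cv2.imread('pics/t3.png')[100:250,130:330]
cv2.imwrite('pics/st3.png',cv2.resize(np.hstack([a,b]),None,fx=2,fy=2,interpolation=cv2.INTER_CUBIC))
E
```

```text
t: 8.88
ee_pos: [0.5901, 0.099, 0.2321]
tcp_rot: [[-0.007, 0.571, 0.821], [-1.0, -0.009, -0.002], [0.007, -0.821, 0.571]]
force: [-0.0, 0.1, -1.8]
gripper_width: 0.0203
8.875 [0.59009245 0.09899354 0.23213602] [-0.022   0.3816  1.9495  0.0161  0.2027  1.5385]
```

View pics/st3.png

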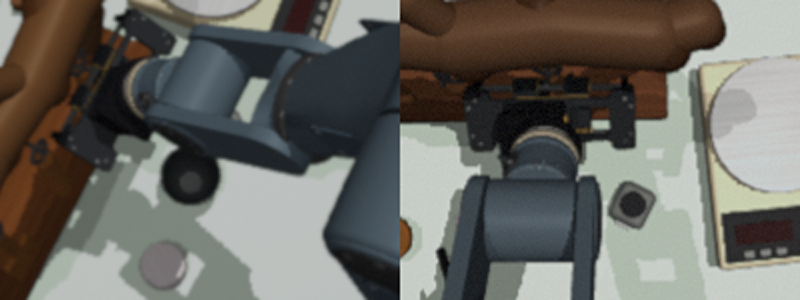

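```bash
python3 -m pendant '[{"turn":[0,0,0],"offset":[0,-5.7,-8.2],"gripper":0},{"turn":[0,0,0],"offset":[0,-5.7,-8.2],"gripper":0},{"turn":[0,0,0],"offset":[0,-5.7,-8.2],"gripper":0},{"turn":[0,0,0],"offset":[0,-5.7,-8.2],"gripper":0}]'
python3 -m pendant '[{"turn":[0,0,0],"offset":[0,-5.7,-8.2],"gripper":0},{"turn":[0,0,0],"offset":[0,-5.7,-8.2],"gripper":0},{"turn":[0,0,0],"offset":[0,-5.7,-8.2],"gripper":0},{"turn":[0,0,0],"offset":[0,0,0],"gripper":0}]'
python3 - <<'E'
from h import *
s=env.sense();print(s['t'],s['ee_pos'],np.round(s['joint_positions'],4))
p,d=cap('scene','s4.png');p,d=cap('top','t4.png');np.save('t4.npy',d)
a=cv2.imread('pics/s4.png')[150:300,150:350];b=cv2.imread('pics/t4.png')[100:250,130:330]
cv2.imwrite('pics/st4.png',cv2.resize(np.hstack([a,b]),None,fx=2,fy=2,interpolation=cv2.INTER_CUBIC))
E
```

```text
t: 9.48
ee_pos: [0.5487, 0.0993, 0.2311]
tcp_rot: [[-0.007, 0.569, 0.822], [-1.0, -0.009, -0.002], [0.007, -0.822, 0.569]]
force: [0.8, -0.0, -3.1]
gripper_width: 0.0203
t: 9.98
ee_pos: [0.5186, 0.0995, 0.231]
tcp_rot: [[-0.006, 0.568, 0.823], [-1.0, -0.009, -0.001], [0.007, -0.823, 0.569]]
force: [0.5, -1.1, -2.0]
gripper_width: 0.0202
9.975 [0.51857847 0.09952533 0.2309538 ] [-0.0249  0.3064  2.1065  0.0404  0.1241  1.5117]
```

View pics/st4.png

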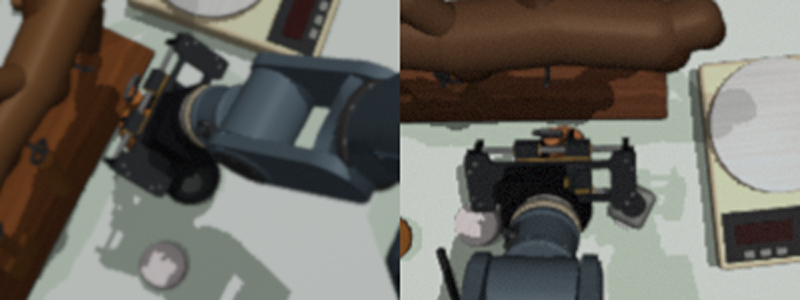

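```bash
python3 -m pendant '[{"turn":[0,0.0356,-0.0246],"offset":[22.5,1.2,4.4],"gripper":0},{"turn":[0,0.0356,-0.0246],"offset":[22.5,1.2,4.4],"gripper":0},{"turn":[0,0.0356,-0.0246],"offset":[22.5,1.2,4.4],"gripper":0},{"turn":[0,0.0356,-0.0246],"offset":[22.5,1.2,4.4],"gripper":0},{"turn":[0,0.0356,-0.0246],"offset":[22.5,1.2,4.4],"gripper":0},{"turn":[0,0.0356,-0.0246],"offset":[22.5,1.2,4.4],"gripper":0}]'
python3 -m pendant '[{"turn":[0,0.0356,-0.0246],"offset":[22.5,1.2,4.4],"gripper":0},{"turn":[0,0.0356,-0.0246],"offset":[22.5,1.2,4.4],"gripper":0},{"turn":[0,0.0356,-0.0246],"offset":[22.5,1.2,4.4],"gripper":0},{"turn":[0,0.0356,-0.0246],"offset":[22.5,1.2,4.4],"gripper":0},{"turn":[0,0.0356,-0.0246],"offset":[22.5,1.2,4.4],"gripper":0},{"turn":[0,0.0356,-0.0246],"offset":[22.5,1.2,4.4],"gripper":0},{"turn":[0,0,0],"offset":[0,0,0],"gripper":0}]'
cat > tgt.py <<'E'
from h import *
import sys
np.set_printoptions(precision=4,suppress=True)
s=env.sense();R=np.array(s['tcp_rot']);t=np.array([float(a) for a in sys.argv[1:4]])
print(s['t'],s['ee_pos'],s['joint_positions'],s['force'],s['gripper_width']); print('tool delta mm',R.T@(t-s['ee_pos'])*1000,'up in tool',R.T@[0,0,1],'lean',np.arcsin(np.hypot(*R[:2,1])))
E
python3 tgt.py .558 -.208 .248
```

```text
t: 10.82
ee_pos: [0.5306, -0.0382, 0.2415]
tcp_rot: [[-0.265, 0.55, 0.792], [-0.964, -0.156, -0.214], [0.006, -0.82, 0.572]]
force: [-0.8, 0.5, -1.9]
gripper_width: 0.0204
t: 11.7
ee_pos: [0.5052, -0.1734, 0.2516]
tcp_rot: [[-0.504, 0.493, 0.709], [-0.864, -0.293, -0.41], [0.005, -0.819, 0.573]]
force: [0.0, 0.4, -3.2]
gripper_width: 0.0205
11.7 [ 0.5052 -0.1734  0.2516] [-0.5421  0.2692  2.0723  0.0206  0.1894  1.5358] [ 0.0008  0.4141 -3.1966] 0.020471739906478142
tool delta mm [ 3.311  39.1691 49.5838] up in tool [ 0.0053 -0.8192  0.5735] lean 0.6107741006388934
```

```bash
python3 -m pendant '[{"turn":[0,0,0],"offset":[0.7,7.8,9.9],"gripper":0},{"turn":[0,0,0],"offset":[0.7,7.8,9.9],"gripper":0},{"turn":[0,0,0],"offset":[0.7,7.8,9.9],"gripper":0},{"turn":[0,0,0],"offset":[0.7,7.8,9.9],"gripper":0},{"turn":[0,0,0],"offset":[0.7,7.8,9.9],"gripper":0},{"turn":[0,0,0],"offset":[0,0,0],"gripper":0},{"turn":[0,0,0],"offset":[0,0,0],"gripper":0}]'
python3 tgt.py .558 -.208 .204
cat > look.py <<'E'
from h import *
import sys
k=sys.argv[1]; ims=[]
for n,(x,y) in {'scene':(170,70),'top':(230,90)}.items():
    p,d=cap(n,f'{n}{k}.png'); np.save(f'{n}{k}.npy',d)
    ims.append(p[y:y+150,x:x+200])
    for r in env.masks_of(n,'mallet')[:1]:
        P=maskpts(n,d,r['region']); print(n,r['conf'],r['extent'],len(P))
        for zl in np.arange(.06,.4,.03):
            q=P[(P[:,2]>=zl)&(P[:,2]<zl+.03)]
            if len(q)>4: print(round(zl,3),len(q),q.mean(0).round(4),q.min(0).round(4),q.max(0).round(4))
cv2.imwrite(f'pics/st{k}.png',cv2.resize(np.hstack(ims),None,fx=2,fy=2,interpolation=cv2.INTER_CUBIC))
E
python3 look.py 5
```

```text
t: 12.58
ee_pos: [0.5567, -0.2061, 0.2471]
tcp_rot: [[-0.502, 0.492, 0.712], [-0.865, -0.29, -0.409], [0.005, -0.821, 0.571]]
force: [-0.2, 0.5, -3.3]
gripper_width: 0.0205
12.575 [ 0.5567 -0.2061  0.2471] [-0.5464  0.3485  1.9447  0.0313  0.2409  1.5205] [-0.1686  0.4651 -3.2923] 0.020455273419737272
tool delta mm [  0.7486  36.5394 -22.9194] up in tool [ 0.0052 -0.821   0.5709] lean 0.6076537659213049
scene 0.5 [250.7, 77.6, 264.8, 126.4] 117
0.12 28 [ 0.5396 -0.1882  0.1377] [ 0.5306 -0.2017  0.1265] [ 0.5507 -0.1788  0.1478]
0.15 17 [ 0.5392 -0.1867  0.1555] [ 0.5297 -0.1986  0.15  ] [ 0.5496 -0.1798  0.1634]
0.3 35 [ 0.5554 -0.2041  0.3254] [ 0.5482 -0.2136  0.3169] [ 0.5643 -0.196   0.3299]
0.33 21 [ 0.5556 -0.2037  0.3437] [ 0.5476 -0.2153  0.3303] [ 0.5622 -0.1909  0.3599]
0.36 15 [ 0.5575 -0.1992  0.3712] [ 0.5478 -0.2146  0.3628] [ 0.5627 -0.1897  0.381 ]
top 0.74 [332.8, 140.7, 352.4, 154.6] 159
0.06 10 [ 0.6014 -0.2894  0.0746] [ 0.5883 -0.2947  0.0723] [ 0.6118 -0.282   0.0779]
0.3 70 [ 0.5586 -0.2049  0.3229] [ 0.5503 -0.2166  0.3048] [ 0.5683 -0.1968  0.3297]
0.33 28 [ 0.557  -0.2085  0.3419] [ 0.5499 -0.2185  0.3301] [ 0.5654 -0.1924  0.355 ]
0.36 47 [ 0.5592 -0.2051  0.372 ] [ 0.5502 -0.2178  0.3609] [ 0.5673 -0.1921  0.379 ]
```

View pics/st5.png

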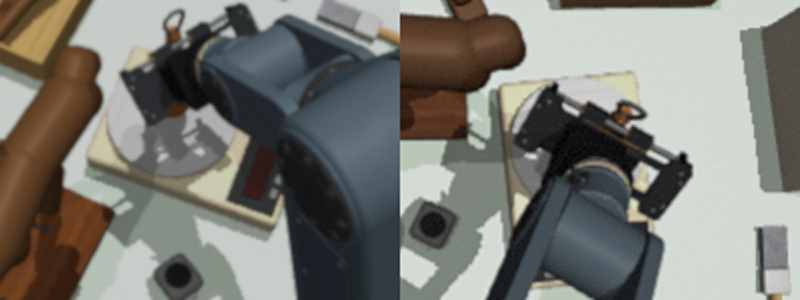

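```bash
python3 -m pendant '[{"turn":[0,0,0],"offset":[0,7.8,-5.4],"gripper":0},{"turn":[0,0,0],"offset":[0,7.8,-5.4],"gripper":0},{"turn":[0,0,0],"offset":[0,7.8,-5.4],"gripper":0},{"turn":[0,0,0],"offset":[0,4.9,-3.4],"gripper":0},{"turn":[0,0,0],"offset":[0,0,0],"gripper":0}]'
python3 tgt.py .558 -.208 .202
```

```text
t: 13.4
ee_pos: [0.5569, -0.2065, 0.2121]
tcp_rot: [[-0.502, 0.491, 0.712], [-0.865, -0.29, -0.41], [0.005, -0.821, 0.571]]
force: [0.4, 0.0, -2.0]
gripper_width: 0.0205
13.4 [ 0.5569 -0.2065  0.2121] [-0.5468  0.4151  1.9793  0.0552  0.14    1.496 ] [ 0.3997  0.0026 -1.98  ] 0.02054367431145101
tool delta mm [ 0.7045  9.2789 -4.4002] up in tool [ 0.0051 -0.8212  0.5707] lean 0.6073552644712397
```

```bash
python3 -m pendant '[{"turn":[0,0,0],"offset":[0,1.64,-1.14],"gripper":0},{"turn":[0,0,0],"offset":[0,1.64,-1.14],"gripper":0},{"turn":[0,0,0],"offset":[0,1.64,-1.14],"gripper":0},{"turn":[0,0,0],"offset":[0,0,0],"gripper":0}]'
python3 -m pendant '[{"turn":[0,0,0],"offset":[0,0.82,-0.57],"gripper":0},{"turn":[0,0,0],"offset":[0,0.82,-0.57],"gripper":0},{"turn":[0,0,0],"offset":[0,0,0],"gripper":0}]'
python3 -m pendant '[{"turn":[0,0,0],"offset":[0,0.82,-0.57],"gripper":0},{"turn":[0,0,0],"offset":[0,0,0],"gripper":0}]'
```

```text
t: 13.9
ee_pos: [0.5571, -0.2066, 0.207]
tcp_rot: [[-0.502, 0.492, 0.711], [-0.865, -0.291, -0.409], [0.005, -0.82, 0.572]]
force: [-0.2, 0.7, -2.1]
gripper_width: 0.02
t: 14.28
ee_pos: [0.5572, -0.2067, 0.205]
tcp_rot: [[-0.502, 0.493, 0.711], [-0.865, -0.291, -0.409], [0.005, -0.82, 0.572]]
force: [-0.9, 0.4, -2.7]
gripper_width: 0.0204
t: 14.52
ee_pos: [0.5572, -0.2067, 0.204]
tcp_rot: [[-0.502, 0.493, 0.711], [-0.865, -0.291, -0.409], [0.005, -0.82, 0.572]]
force: [-0.9, -0.9, -2.4]
gripper_width: 0.0199
```

```bash
for i in 1 2 3; do python3 -m pendant '[{"turn":[0,0,0],"offset":[0,0.82,-0.57],"gripper":0},{"turn":[0,0,0],"offset":[0,0,0],"gripper":0}]' | grep -E 'ee_pos|force'; done
```

```text
ee_pos: [0.5572, -0.2067, 0.203]
force: [0.3, -0.3, -2.4]
ee_pos: [0.5577, -0.207, 0.2026]
force: [0.7, -0.4, -0.3]
ee_pos: [0.5582, -0.2075, 0.2024]
force: [-0.6, -0.6, 4.9]
```

```bash
python3 -m pendant '[{"turn":[0,0,0],"offset":[0,-0.66,0.46],"gripper":0},{"turn":[0,0,0],"offset":[0,0,0],"gripper":0},{"turn":[0,0,0],"offset":[0,0,0],"gripper":0}]'
python3 look.py 6
```

```text
t: 15.65
ee_pos: [0.5578, -0.2071, 0.2025]
tcp_rot: [[-0.502, 0.494, 0.71], [-0.865, -0.292, -0.409], [0.005, -0.819, 0.574]]
force: [0.6, -1.8, 4.6]
gripper_width: 0.0199
scene 0.6 [252.9, 85.9, 260.6, 135.9] 94
0.06 6 [ 0.5434 -0.1864  0.0877] [ 0.5352 -0.1926  0.0863] [ 0.5509 -0.1821  0.0898]
0.09 23 [ 0.5407 -0.1873  0.1026] [ 0.5332 -0.1956  0.0906] [ 0.55   -0.1796  0.1156]
0.27 48 [ 0.5585 -0.2061  0.2828] [ 0.5507 -0.2173  0.2721] [ 0.5678 -0.1971  0.294 ]
0.3 7 [ 0.5599 -0.1999  0.3143] [ 0.5508 -0.2122  0.3006] [ 0.5638 -0.194   0.3295]
0.33 5 [ 0.5548 -0.207   0.3326] [ 0.5523 -0.2106  0.3304] [ 0.5565 -0.2033  0.3351]
top 0.66 [331.1, 143.8, 349.1, 156.8] 115
0.06 6 [ 0.5961 -0.2782  0.0736] [ 0.5941 -0.282   0.0724] [ 0.6002 -0.2762  0.0756]
0.27 65 [ 0.5605 -0.2068  0.2824] [ 0.5521 -0.2173  0.2705] [ 0.5721 -0.1951  0.2999]
0.3 28 [ 0.5599 -0.2066  0.3191] [ 0.5522 -0.2177  0.3003] [ 0.5674 -0.1929  0.3298]
0.33 13 [ 0.5597 -0.208   0.3318] [ 0.5557 -0.2138  0.3302] [ 0.5628 -0.2028  0.3345]
```

View pics/st6.png

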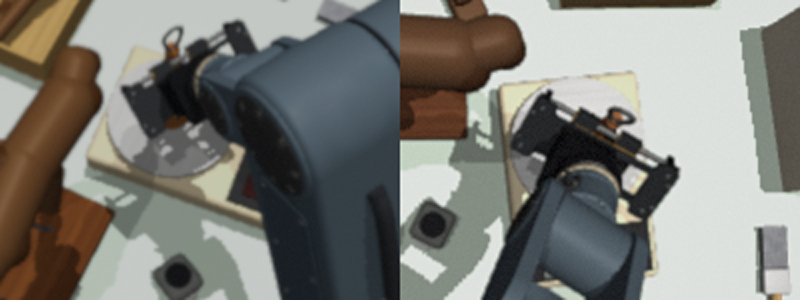

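```bash
python3 -m pendant '[{"turn":[0,0,0],"offset":[0,0,0],"gripper":0.3},{"turn":[0,0,0],"offset":[0,0,0],"gripper":0.5},{"turn":[0,0,0],"offset":[0,0,0],"gripper":0.8},{"turn":[0,0,0],"offset":[0,0,0],"gripper":1},{"turn":[0,0,0],"offset":[0,0,0],"gripper":1},{"turn":[0,0,0],"offset":[0,0,0],"gripper":1},{"turn":[0,0,0],"offset":[0,0,0],"gripper":1},{"turn":[0,0,0],"offset":[0,0,0],"gripper":1}]'
python3 look.py 7
```

```text
t: 16.85
ee_pos: [0.5572, -0.2067, 0.202]
tcp_rot: [[-0.502, 0.493, 0.711], [-0.865, -0.291, -0.409], [0.005, -0.82, 0.572]]
force: [-0.5, 1.2, -0.4]
gripper_width: 0.0846
scene 0.66 [252.3, 84.3, 260.7, 133.2] 145
0.06 6 [ 0.5398 -0.1907  0.0849] [ 0.5337 -0.1965  0.081 ] [ 0.5453 -0.1861  0.0891]
0.09 14 [ 0.536  -0.1913  0.103 ] [ 0.5316 -0.1996  0.0919] [ 0.5401 -0.1831  0.1175]
0.24 16 [ 0.5623 -0.2029  0.2617] [ 0.5513 -0.2066  0.2484] [ 0.5689 -0.199   0.2698]
0.27 58 [ 0.558  -0.2086  0.2825] [ 0.5499 -0.2188  0.2708] [ 0.5688 -0.1986  0.2999]
0.3 31 [ 0.5586 -0.2076  0.3182] [ 0.5489 -0.2216  0.304 ] [ 0.5677 -0.1951  0.3292]
0.33 15 [ 0.5584 -0.2091  0.3323] [ 0.5508 -0.2163  0.3305] [ 0.5641 -0.2017  0.3348]
top 0.56 [322.1, 144.6, 347.9, 156.2] 153
0.06 11 [ 0.5986 -0.2715  0.0735] [ 0.5853 -0.2854  0.0703] [ 0.6035 -0.2434  0.0755]
0.24 17 [ 0.5609 -0.2025  0.2578] [ 0.552  -0.21    0.2428] [ 0.5706 -0.2     0.2699]
0.27 72 [ 0.561  -0.2096  0.2819] [ 0.5526 -0.2194  0.2707] [ 0.5717 -0.1978  0.2987]
0.3 32 [ 0.5615 -0.209   0.3176] [ 0.553  -0.221   0.3001] [ 0.5694 -0.1957  0.3299]
0.33 11 [ 0.5624 -0.2092  0.3317] [ 0.558  -0.214   0.3303] [ 0.5672 -0.205   0.3333]
```

View pics/st7.png

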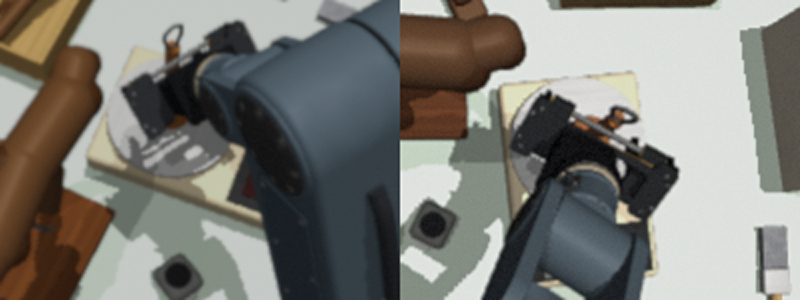

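```bash
python3 -m pendant '[{"turn":[0,0,0],"offset":[0,-8,0],"gripper":1},{"turn":[0,0,0],"offset":[0,-15,0],"gripper":1},{"turn":[0,0,0],"offset":[0,-15,0],"gripper":1},{"turn":[0,0,0],"offset":[0,-18,0],"gripper":1},{"turn":[0,0,0],"offset":[0,-18,0],"gripper":1},{"turn":[0,0,0],"offset":[0,-18,0],"gripper":1},{"turn":[0,0,0],"offset":[0,-18,0],"gripper":1},{"turn":[0,0,0],"offset":[0,0,0],"gripper":1}]'
python3 look.py 8
python3 tgt.py .4036 -.2688 .2
```

```text
t: 18.05
ee_pos: [0.5027, -0.1744, 0.2941]
tcp_rot: [[-0.502, 0.495, 0.709], [-0.865, -0.292, -0.408], [0.005, -0.818, 0.575]]
force: [0.7, 0.2, 0.1]
gripper_width: 0.0867
scene 0.54 [246.5, 82.9, 262.2, 130.8] 222
0.06 10 [ 0.5862 -0.2382  0.0797] [ 0.5659 -0.3037  0.0713] [ 0.6115 -0.1803  0.0894]
0.09 7 [ 0.5725 -0.1832  0.0971] [ 0.5661 -0.1879  0.0904] [ 0.5795 -0.1805  0.1049]
0.18 5 [ 0.5632 -0.2039  0.2055] [ 0.5511 -0.2082  0.1995] [ 0.5679 -0.2     0.2092]
0.21 39 [ 0.5571 -0.2038  0.2255] [ 0.549  -0.2119  0.2115] [ 0.569  -0.1993  0.2399]
0.24 45 [ 0.5578 -0.2039  0.2558] [ 0.5492 -0.2104  0.2403] [ 0.569  -0.1992  0.2695]
0.27 55 [ 0.558  -0.2089  0.2829] [ 0.5499 -0.22    0.2701] [ 0.5689 -0.1996  0.2998]
0.3 37 [ 0.5588 -0.2077  0.3172] [ 0.5486 -0.2214  0.3009] [ 0.5688 -0.1955  0.3288]
0.33 12 [ 0.5575 -0.209   0.3325] [ 0.5528 -0.2171  0.3301] [ 0.562  -0.2023  0.3363]
top 0.82 [312.5, 143.2, 347.5, 170.2] 488
0.09 18 [ 0.5615 -0.1854  0.1152] [ 0.5325 -0.2119  0.1064] [ 0.5831 -0.1808  0.1197]
0.12 261 [ 0.5585 -0.203   0.1408] [ 0.5336 -0.2376  0.121 ] [ 0.5876 -0.1805  0.1494]
0.15 23 [ 0.5592 -0.2041  0.1656] [ 0.5523 -0.2125  0.1514] [ 0.5714 -0.2004  0.1798]
0.18 25 [ 0.559  -0.2037  0.1962] [ 0.5525 -0.2142  0.1803] [ 0.571  -0.2004  0.2096]
0.21 26 [ 0.5579 -0.2043  0.2245] [ 0.5518 -0.2145  0.2101] [ 0.5674 -0.2003  0.2391]
0.24 30 [ 0.5586 -0.2038  0.255 ] [ 0.5522 -0.2134  0.24  ] [ 0.5711 -0.2004  0.2697]
0.27 69 [ 0.5616 -0.2092  0.2824] [ 0.5527 -0.2194  0.2705] [ 0.5716 -0.1976  0.2996]
0.3 23 [ 0.5625 -0.207   0.3195] [ 0.5542 -0.2202  0.3011] [ 0.5692 -0.1957  0.3297]
0.33 9 [ 0.5623 -0.2088  0.3327] [ 0.5576 -0.2136  0.3307] [ 0.5667 -0.2023  0.3338]
18.25 [ 0.503  -0.1747  0.2918] [-0.5494  0.1878  2.0211  0.0287  0.3243  1.5213] [ 0.0472 -0.0218 -0.488 ] 0.08687592590299191
tool delta mm [130.7551  53.7806 -84.6396] up in tool [ 0.0052 -0.8205  0.5716] lean 0.6085358103180684
```

View pics/st8.png

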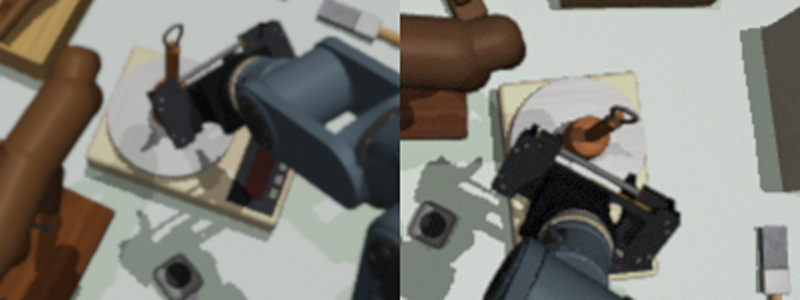

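```bash
python3 -m pendant '[{"turn":[0,0,0],"offset":[0,-11.4,-16.4],"gripper":1},{"turn":[0,0,0],"offset":[0,-11.4,-16.4],"gripper":1},{"turn":[-0.08,0,0],"offset":[30,-11.4,-16.4],"gripper":0},{"turn":[-0.132,0,0],"offset":[30,0,0],"gripper":0},{"turn":[-0.132,0,0],"offset":[30,0,0],"gripper":0},{"turn":[-0.132,0,0],"offset":[20,0,0],"gripper":0},{"turn":[-0.132,0,0],"offset":[15,0,0],"gripper":0},{"turn":[0,0,0],"offset":[0,0,0],"gripper":0},{"turn":[0,0,0],"offset":[0,0,0],"gripper":0}]'
python3 tgt.py .4036 -.2688 .12
```

```text
t: 19.38
ee_pos: [0.3879, -0.2516, 0.2917]
tcp_rot: [[-0.502, -0.002, 0.865], [-0.865, -0.003, -0.502], [0.004, -1.0, -0.0]]
force: [-0.8, 0.0, 0.4]
gripper_width: 0.025
19.375 [ 0.3879 -0.2516  0.2917] [-0.8153  0.2411  1.7598 -0.0042  1.1396  1.2829] [-0.7875  0.0087  0.3827] 0.02497600948793861
tool delta mm [  6.341  171.7193  22.1878] up in tool [ 0.004  -1.     -0.0001] lean 0.003964263832454292
```

```bash
python3 -m pendant '[{"turn":[0,0,0],"offset":[3,40,11],"gripper":0},{"turn":[0,0,0],"offset":[3.3,40,11],"gripper":0},{"turn":[0,0,0],"offset":[0,40,0],"gripper":0},{"turn":[0,0,0],"offset":[0,30,0],"gripper":0},{"turn":[0,0,0],"offset":[0,0,0],"gripper":0}]'
python3 tgt.py .4036 -.2688 .12
python3 - <<'E'
from h import *
np.set_printoptions(precision=4,suppress=True,linewidth=150)
for n in ['scene','top']:
    d=np.load(n+'0.npy'); v,u=np.mgrid[0:384,0:512]; A=pts(n,d,np.c_[u.ravel(),v.ravel()])
    r=np.hypot(A[:,0]-.4036,A[:,1]+.2688)
    for a in np.arange(0,.036,.004):
        q=A[(r>=a)&(r<a+.004)&(A[:,2]>.03)]; 
        if len(q): print(n,round(a,3),len(q),np.percentile(q[:,2],[10,50,90]))
    q=A[(r<.025)&(A[:,2]>.0735)]; print(q.mean(0),q.min(0),q.max(0))
E
```

```text
t: 20.0
ee_pos: [0.4023, -0.2674, 0.1412]
tcp_rot: [[-0.501, -0.005, 0.865], [-0.865, -0.001, -0.501], [0.003, -1.0, -0.004]]
force: [0.2, -0.3, 0.9]
gripper_width: 0.0006
20.0 [ 0.4023 -0.2674  0.1412] [-0.8158  0.5022  1.8762 -0.0062  0.7665  1.2847] [ 0.1802 -0.2575  0.851 ] 0.0005960597038130474
tool delta mm [ 0.525  21.2171  1.9198] up in tool [ 0.0032 -1.     -0.0043] lean 0.005399812406916714
scene 0.0 6 [0.0738 0.0773 0.0818]
scene 0.004 12 [0.0735 0.077  0.0819]
scene 0.008 30 [0.0714 0.0767 0.0807]
scene 0.012 33 [0.0666 0.0719 0.0783]
scene 0.016 43 [0.0599 0.0682 0.0707]
scene 0.02 58 [0.0558 0.0633 0.0694]
scene 0.024 54 [0.0545 0.0591 0.0624]
scene 0.028 76 [0.0537 0.0579 0.0611]
scene 0.032 75 [0.0548 0.0581 0.0616]
[ 0.4021 -0.2678  0.0776] [ 0.3874 -0.2807  0.0737] [ 0.4149 -0.2455  0.0854]
top 0.0 6 [0.0754 0.076  0.0789]
top 0.004 17 [0.0749 0.0768 0.0779]
top 0.008 31 [0.0733 0.0758 0.0788]
top 0.012 44 [0.0644 0.0689 0.0772]
top 0.016 46 [0.0643 0.0663 0.0688]
top 0.02 66 [0.0551 0.0606 0.0673]
top 0.024 71 [0.0546 0.0571 0.0603]
top 0.028 81 [0.0547 0.0568 0.0596]
top 0.032 97 [0.054  0.0573 0.0595]
[ 0.4055 -0.2687  0.0763] [ 0.3921 -0.281   0.0737] [ 0.4184 -0.2566  0.0806]
```

```bash
python3 -m pendant '[{"turn":[0,0,0],"offset":[0.5,20,1.9],"gripper":0},{"turn":[0,0,0],"offset":[0,15,0],"gripper":0},{"turn":[0,0,0],"offset":[0,5,0],"gripper":0},{"turn":[0,0,0],"offset":[0,0,0],"gripper":0}]'
python3 -m pendant '[{"turn":[0,0,0],"offset":[0,2,0],"gripper":0},{"turn":[0,0,0],"offset":[0,2,0],"gripper":0},{"turn":[0,0,0],"offset":[0,0,0],"gripper":0}]'
python3 -m pendant '[{"turn":[0,0,0],"offset":[0,2,0],"gripper":0},{"turn":[0,0,0],"offset":[0,0,0],"gripper":0}]'
```

```text
t: 20.5
ee_pos: [0.4057, -0.2716, 0.1037]
tcp_rot: [[-0.502, -0.001, 0.865], [-0.865, -0.006, -0.502], [0.006, -1.0, 0.002]]
force: [-0.2, -0.6, 0.3]
gripper_width: 0.0005
t: 20.88
ee_pos: [0.4054, -0.2716, 0.0989]
tcp_rot: [[-0.502, -0.002, 0.865], [-0.865, -0.005, -0.502], [0.005, -1.0, 0.001]]
force: [-0.5, -0.6, 0.5]
gripper_width: 0.0007
t: 21.12
ee_pos: [0.4053, -0.2716, 0.0966]
tcp_rot: [[-0.502, -0.002, 0.865], [-0.865, -0.005, -0.502], [0.005, -1.0, 0.001]]
force: [-0.3, -1.0, -0.8]
gripper_width: 0.0005
```

```bash
python3 -m pendant '[{"turn":[0,0,0],"offset":[-1.5,0,-2.7],"gripper":0},{"turn":[0,0,0],"offset":[0,2,0],"gripper":0},{"turn":[0,0,0],"offset":[0,0,0],"gripper":0}]'
for i in 1 2 ; do python3 -m pendant '[{"turn":[0,0,0],"offset":[0,1.5,0],"gripper":0},{"turn":[0,0,0],"offset":[0,0,0],"gripper":0}]' |grep -E 'ee_pos|force'; done
```

```text
t: 21.5
ee_pos: [0.4036, -0.2686, 0.0947]
tcp_rot: [[-0.502, -0.002, 0.865], [-0.865, -0.004, -0.502], [0.005, -1.0, 0.0]]
force: [-0.5, 2.4, 2.5]
gripper_width: 0.0001
ee_pos: [0.4036, -0.2686, 0.0932]
force: [-0.9, 1.5, 3.6]
ee_pos: [0.4036, -0.2686, 0.0917]
force: [-1.3, 2.1, 3.1]
```

```bash
for i in 1 2 3; do python3 -m pendant '[{"turn":[0,0,0],"offset":[0,1,0],"gripper":0},{"turn":[0,0,0],"offset":[0,0,0],"gripper":0}]' |grep -E 'ee_pos|force'; done
```

```text
ee_pos: [0.4036, -0.2687, 0.0907]
force: [-1.4, 3.0, 5.1]
ee_pos: [0.4036, -0.2687, 0.0903]
force: [-1.5, 3.7, 10.1]
ee_pos: [0.4036, -0.2687, 0.0902]
force: [-3.5, 4.4, 18.0]
```

Key is on its stop (force climbs sharply, z stalls). Back off and check.

```bash
python3 -m pendant '[{"turn":[0,0,0],"offset":[0,0,0],"gripper":0},{"turn":[0,0,0],"offset":[0,-6,0],"gripper":0},{"turn":[0,0,0],"offset":[0,-10,0],"gripper":0},{"turn":[0,0,0],"offset":[0,-20,0],"gripper":0},{"turn":[0,0,0],"offset":[0,-40,0],"gripper":0},{"turn":[0,0,0],"offset":[0,-40,0],"gripper":0},{"turn":[0,0,0],"offset":[40,-30,0],"gripper":0},{"turn":[0,0,0],"offset":[50,0,0],"gripper":0},{"turn":[0,0,0],"offset":[50,0,0],"gripper":0},{"turn":[0,0,0],"offset":[0,0,0],"gripper":0}]'
python3 -m pendant '[{"turn":[0,0,0],"offset":[50,0,0],"gripper":0},{"turn":[0,0,0],"offset":[50,0,0],"gripper":0},{"turn":[0,0,0],"offset":[0,0,0],"gripper":0},{"turn":[0,0,0],"offset":[0,0,0],"gripper":0}]'
python3 - <<'E'
from h import *
np.set_printoptions(precision=3,suppress=True)
for n in ['scene','top']:
    p,d=cap(n,n+'9.png'); d0=np.load(n+'0.npy')
    for q in ['mallet','paddle','pin','key_top','bowl','tape','wax','marker','gourd']:
        for r in env.masks_of(n,q)[:1]:
            P=maskpts(n,d,r['region']); print(n,q,round(r['conf'],2),np.round(r['extent']),np.median(P,0),P[:,2].max() if q=='key_top' else '')
    v,u=np.mgrid[0:384,0:512]; A=pts(n,d,np.c_[u.ravel(),v.ravel()])
    k=np.hypot(A[:,0]-.4036,A[:,1]+.2688)<.01; print('key z',np.median(A[k,2]),k.sum())
    for z0,z1,r in [(.082,.142,.031),(.15,.275,.0105),(.15,.2,.0105),(.23,.28,.0105)]:
        Q=A[(np.hypot(A[:,0]-.559,A[:,1]+.207)<.05)&(A[:,2]>z0)&(A[:,2]<z1)]
        from scipy.optimize import least_squares
        f=least_squares(lambda c:np.hypot(Q[:,0]-c[0],Q[:,1]-c[1])-r,[.56,-.207],loss='soft_l1',f_scale=.003); print(z0,len(Q),f.x)
E
```

```text
t: 24.0
ee_pos: [0.3328, -0.3938, 0.2361]
tcp_rot: [[-0.506, -0.0, 0.862], [-0.862, -0.01, -0.506], [0.009, -1.0, 0.005]]
force: [0.3, 0.1, -0.5]
gripper_width: 0.0007
t: 24.5
ee_pos: [0.2839, -0.4749, 0.2356]
tcp_rot: [[-0.502, -0.002, 0.865], [-0.865, -0.004, -0.502], [0.004, -1.0, 0.0]]
force: [0.5, 0.2, 0.5]
gripper_width: 0.0004
scene mallet 0.74 [244. 197. 269. 223.] [0.441 0.014 0.033] 
scene paddle 0.89 [142. 258. 170. 290.] [0.585 0.322 0.169] 
scene pin 0.68 [168. 221. 186. 248.] [0.582 0.215 0.25 ] 
scene key_top 0.15 [170. 220. 184. 247.] [0.58  0.215 0.246] 0.3455425623012692
scene bowl 0.81 [229. 222. 260. 252.] [0.445 0.106 0.025] 
scene tape 0.83 [246. 195. 268. 221.] [0.443 0.014 0.033] 
scene wax 0.6 [220. 271. 242. 296.] [0.421 0.245 0.044] 
scene marker 0.26 [305. 125. 315. 133.] [ 0.402 -0.267  0.077] 
scene gourd 0.73 [202. 315. 230. 340.] [0.403 0.373 0.054] 
key z 0.07767691776441712 34
0.082 234 [ 0.56  -0.212]
0.15 166 [ 0.56  -0.211]
0.15 62 [ 0.56  -0.211]
0.23 77 [ 0.56  -0.211]
top mallet 0.85 [310. 144. 346. 171.] [ 0.557 -0.203  0.145] 
top paddle 0.6 [106. 138. 143. 158.] [0.588 0.311 0.184] 
top pin 0.81 [146. 137. 178. 155.] [0.585 0.203 0.241] 
top bowl 0.72 [195. 190. 228. 223.] [0.444 0.113 0.025] 
top tape 0.78 [236. 190. 256. 214.] [0.447 0.009 0.033] 
top wax 0.67 [157. 200. 180. 222.] [0.426 0.235 0.043] 
top marker 0.64 [149. 222. 162. 264.] [0.331 0.284 0.012] 
top gourd 0.85 [108. 206. 137. 232.] [0.409 0.359 0.056] 
key z 0.07623117608009576 37
0.082 190 [ 0.563 -0.213]
0.15 109 [ 0.563 -0.211]
0.15 41 [ 0.563 -0.211]
0.23 61 [ 0.563 -0.211]
```

View pics/scene9.png

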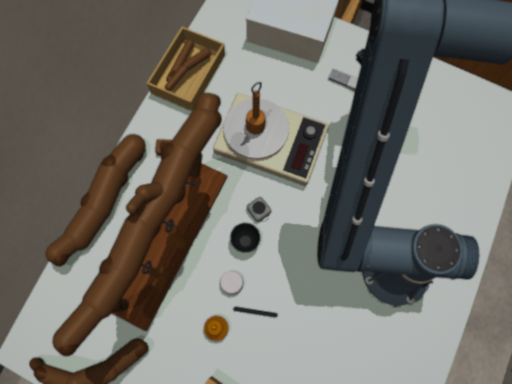

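View pics/top9.png

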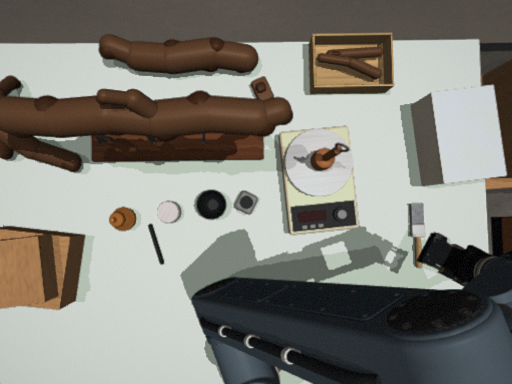

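```bash
python3 -c "
from cell import env
print(env.job_done()); print(env.sense()['t'])"
```

```text
the job is handed in; nothing more can be done
None
the job is handed in; nothing more can be done
```

The mallet is standing upright on the pan. I let go of it, pressed the key down to its stop and released it, then handed the job in at about 25 s. No verdict is reported.

- **Mallet:** I took it off the hook nearest the scale, coming in at a lean of about 35°, lifting about 29 mm and drawing it 71 mm to the front. The last cameras put its axis about 5 mm from the pan centre, and it was vertical to within the 1–2 mm of the measurement. I felt no more than about 5 N when it touched down.
- **Key:** Its force rose from about 5 N to 18 N while the height stopped changing, after about 5 to 6 mm of travel. I read the bottoming-out from force and height, because the key's own travel is not shown. Its top was back at 77 mm afterwards, the same as at the start.
- **Other things:** Paddle, pin, bowl, tape, wax and gourd were within a few mm of where they started. The paddle's and marker's largest shifts, about 14 mm and 7 mm, come from partial outlines and match the pictures as unmoved. The arm ended well clear of everything.
- **Problems along the way:**
  - The 45° lean I tried first hit joint 5's limit, so I reduced it.
  - One approach move stopped about 17 mm short, which I made up.
- **Network checks that disagreed:**
  - In the last scene picture, "mallet" was reported on the tape measure, "key_top" on the pin and "marker" on the key.
  - I overruled these with the depth fits, the pictures and, for mallet and marker, the top camera.

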